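Load the tube plate into the warming dock and clamp it

TASK

Load the warming dock: draw its sliding clamp back clear of the plate's place, lower the tube plate over the two locating pins without dropping it, so that it rests flush on the deck, then push the clamp fully home over the plate's edge. Leave the other things on the table where they are.

Things in the scene. Friction and masses are not known exactly. Their poses are not given: they have to be found in the camera images.
- dock: White low instrument, 220 (x) x 190 (y) x 50 mm, fixed, left or right of the middle. Origin: centre of its underside, z up. Flat grey deck at z = 50 mm. Upright steel pins 22 mm high on it at (x,y) = (-35,+60), diameter 16, and (-35,-60) mm, diameter 12. Two clamp rails 12 mm high on the deck at y = +-24, x = 29 to 104 mm. Small display on the -x end face.
- seat (a point): Point on the dock's deck midway between the two pins (dock x = -35, y = 0, z = 50 mm), axes as the dock's. The tube plate's origin belongs here, the plate's axes along the dock's.
- clamp (a joint): Slide of the steel clamp on the dock, m: 0 = fully home, its tongue 16 mm over the edge of the plate's place; grows as it is drawn along the dock's +x to the stop at 0.040; from 0.016 it is clear of the plate's place. Resists with 2 N, stays where left. Tongue 28 mm wide, underside 13 mm above the deck, tip 46 mm to -x of the knob's axis.
- clamp_knob (a point): Point on the axis of the clamp's upright round black knob (diameter 18, from 19 to 51 mm above the deck), 38 mm above the deck: grip here. Moves with the clamp; at home it is at dock x = 50, y = 0, z = 88 mm. Axes as the dock's. The clamp's block under the knob reaches 19 mm above the deck.
- tube_plate: Loose aluminium plate, 110 (x) x 160 (y) x 10 mm, 0.35 kg, flat on the table. Origin: centre of its underside, z up. Round through hole 19 mm at (0,+60) for the thicker pin, slot 15 (x) x 21 mm (y) at (0,-60) for the thinner: fits one way round. Handle: upright rib 14 (x) x 60 mm (y), up to z = 46 mm. 8 fixed capped tubes, 16 mm wide, up to z = 42 mm, at x = +-37, y = +-30, +-54 mm.
- plate_grip (a point): Point in the middle of the tube plate's rib, 35 mm above the plate's underside: grip here, fingers closing along the plate's x. Axes as the plate's.
- cup_a: White plastic cup, 70 mm wide, 78 mm high, a bystander. Origin: centre of its underside.
- cup_b: White plastic cup, 70 mm wide, 78 mm high, a bystander. Origin: centre of its underside.
- marker: Flat-sided white marker with black cap, about 130 x 20 x 15 mm, lying between dock and plate, a bystander. Origin: near its middle, underside.
- scanner: Dark hand-held barcode scanner, about 165 x 70 x 42 mm, a bystander. Origin: underside.
- cassette_box: Open white box, 150 x 100 x 60 mm, with dark test cassettes standing in it to 68 mm, a bystander. Origin: centre of its underside.
- sanitiser: Clear bottle with white cap, 60 mm wide, 130 mm high, a bystander. Origin: centre of its underside.
- cassette: Used white test cassette, 70 x 24 x 6 mm, lying beyond the marker, a bystander. Origin: centre of its underside.
Not all that is in view belongs to the job. What is shaped like the tube_plate but brown is not meant.

How it is judged:
On the way, in this order (a step that is already met when the one before it is completed fails the run):
1. the clamp is drawn back clear of the plate's place (16 mm or more), the plate not yet on the pins (value of joint clamp above 0.0155 m and horizontal distance between tube_plate and seat above 0.03 m), for 0.1 s.
2. the tube plate is over both pins and rests flush on the deck, the clamp still clear of it (horizontal distance between tube_plate and seat below 0.005 m and z of tube_plate in the frame of seat between -0.003 and 0.003 m and angle between tube_plate's own z axis and vertical below 0.03 rad and angle between the y axis of tube_plate and the y axis of dock, either way round below 0.06 rad and value of joint clamp above 0.0125 m), for 0.2 s.
3. the clamp is pushed home over the seated plate (horizontal distance between tube_plate and seat below 0.005 m and z of tube_plate in the frame of seat between -0.003 and 0.003 m and angle between tube_plate's own z axis and vertical below 0.03 rad and angle between the y axis of tube_plate and the y axis of dock, either way round below 0.06 rad and value of joint clamp below 0.005 m), for 0.2 s.
At the end, for the whole second after the job is handed in: The tube plate rests at rest and flush on the dock's deck over both pins (origin within 5 mm sideways and 3 mm in height of the seat point, tilt under 0.03 rad, aligned with the dock within 0.06 rad) and the clamp is home (under 5 mm from its stop) (all of step 3 and linear speed of tube_plate below 0.02 m/s); the robot touches nothing.
It fails at once if the tube plate is dropped: it falls freely, faster than 0.45 m/s (about 10 mm of fall) (contact force between tube_plate and the fingers below 0.05 N and linear speed of tube_plate above 0.45 m/s).
It fails at once if a bystander (cup, marker, scanner, cassette box, bottle or cassette) is moved by more than 30 mm (distance of any of cup_a, cup_b, marker, scanner, cassette_box, sanitiser, cassette from where it was at the start of the episode above 0.03 m).
It also fails if it takes over 64 s, if anything falls off the work surface, if the arm or the gripper's body presses on something with over 40 N, if the wrist force passes 120 N, or if a joint passes its speed limit or range.

ROBOT

A 6-joint arm with a two-finger parallel gripper is mounted at the origin on the work surface. World frame = base frame: x ahead of the robot, y to its left, z up, the work surface at z = 0. Lengths are in m, angles in rad, forces in N, time in s.
With the tool pointing down it reaches from about 0.25 to 0.85 m from the base axis. Payload 12.5 kg.
Tool frame: the origin (TCP) lies midway between the tips of the shut fingers; the grasp point (between the pads) lies 19 mm behind it; z points along the fingers, y is the line along which they close (so a half turn about z gives the same grasp; the last joint's range is limited). The gripper opens to 93 mm and grips with 3 to 60 N. Pads are 15 mm wide; open, the fingers measure 128 mm over their backs; the gripper's body (75 mm by 188 mm) begins 65 mm behind the grasp point.
Start: joints at [1.189, 0.351, 1.652, -0, 1.139, -0.085], TCP at [0.161, 0.526, 0.194] pointing down, gripper open.
Joint ranges: [-2.75, 2.75], [-0.79, 2.1], [0.01, 2.65], [-1.57, 4.71], [0.07, 3.14], [-2.87, 2.87]. Speed limits (rad/s): [2.22, 2.22, 2.79, 3.14, 3.14, 3.14].

INTERFACE

Orientations are given as [roll, pitch, yaw] about the fixed x, y, z axes, in that order (R = Rz(yaw) Ry(pitch) Rx(roll)).
In Python, from rig import robot gives the robot as it stands.
- The arm moves only by the tool carry_out, never from a script. Its argument "commands" is a list of rows, each a list of 3 entries, a list of its own where there are three numbers: the shift along the tool's x, y, z normalised to -1 to 1, where 1 is 30 mm, then the turn, a rotation vector about the tool's x, y, z normalised to -1 to 1, where 1 is 4 degrees, then the opening, from 0 (shut) to 1 (fully open). A call has 1 to 5 rows; each row shifts and turns the commanded pose from where the row before left it, along the tool's axes as they then stand; what a row does not reach is not made up. A row lasts 1/12 s, in which the tool goes at most 41.7 mm and 7.16 degrees, less where a joint would pass 70% of its speed; a pose out of reach is approached as far as the arm can. A call with a number of a shift or a turn outside -1 to 1 is refused whole. A call with a gripper value outside its range is refused whole. The fingers move at their own pace and stop on an object; "force" is the grip in N (left out, the last holds). Time passes only in rows, so rows that do not move let the fingers close. It gives the time, the measured TCP pose, the force, the opening and the grip force at its end, in the units of the state.
- robot.get_state(): the state, without advancing time (a new reading comes with each control period).
- robot.get_image(name): name is "scene" or "top" or "wrist"; returns a dict with "image" (384x512x3 uint8, blue, green, red), "vertical_fov" (degrees; the focal length in pixels is half the picture's height over the tangent of half this angle, whatever the lens; pixels are square), "cx", "cy" (the principal point, pixels), "D" ([k1, k2, p1, p2, k3] as OpenCV has them; the pictures are not rectified), "origin" and "orientation" of the camera in the world; the wrist camera has in their place "hand_eye" (4x4, takes a point from camera to tool coordinates, whose origin is the TCP and whose axes are the flange's). Camera axes: x right, y up, looking along -z (the intrinsics and any distortion apply to the point x, -y, -z); pixel columns grow to the right and rows downward; lengths in m; the calibration is good to about 2 mm. A picture is of the moment at which its call begins: read the wrist's pose just before it. There is no depth.
- robot.close_job(): hands the job in; it is judged then, once.
The state is a dict: "time": time; "q": joint angles; "joint_vel": joint speeds; "effort": joint torques, N m; "ee_pos": TCP position; "tcp_rot": TCP orientation; "contact_force": force on the tool from outside, world axes, zero at the start; "moment": the same for the moment, N m; "grip_width": finger opening in m; "grasp_force": force on a finger pad.
Only numpy, scipy, OpenCV 4.12 (cv2) and the standard library are available. Lean on these libraries where they do the work, as an engineer would, in place of code of your own. Each camera call takes 0.05 s, during which the arm holds its last target. There are 200 camera calls.

## Working session

There is one attempt and no reset: what is moved stays moved. The work goes in short steps, Python scripts to look and compute and a tool call to move; the robot and the scene stay as the last step left them, time stands still between calls to the robot, and variables do not carry over. Pictures are saved under pics/ and viewed, at most 10 in all, crops included, and the job is handed in when it is done.

Besides the shell and the picture viewer there is one more tool, called after "Emit:" in YAML: its name, and indented under it one key for each argument. carry_out: Moves the arm, as the interface text tells. Scaled input: -1 to 1 covers 30 mm each way for a shift and 4 degrees each way for a turn. Its arguments: {"type":"object","properties":{"commands":{"type":"array"},"force":{"type":"number"}},"required":["commands"]}

```bash
mkdir -p pics; cat > h.py <<'E'
import numpy as np, cv2
from scipy.spatial.transform import Rotation as R
from rig import robot
def cam(name):
    s=robot.get_state(); d=robot.get_image(name); im=d["image"]
    f=im.shape[0]/2/np.tan(np.radians(d["vertical_fov"])/2)
    d["K"]=np.array([[f,0,d["cx"]],[0,f,d["cy"]],[0,0,1]])
    if "hand_eye" in d:
        T=np.eye(4);T[:3,:3]=R.from_euler('xyz',s["tcp_rot"]).as_matrix();T[:3,3]=s["ee_pos"]
        M=T@np.array(d["hand_eye"])
    else:
        M=np.eye(4);M[:3,:3]=R.from_euler('xyz',d["orientation"]).as_matrix();M[:3,3]=d["origin"]
    d["M"]=M; return d
def cast(d,px,z):
    px=np.array(px,float).reshape(-1,1,2)
    u=cv2.undistortPoints(px,d["K"],np.array(d["D"],float))[:,0]
    r=np.c_[u[:,0],-u[:,1],-np.ones(len(u))]@d["M"][:3,:3].T
    o=d["M"][:3,3]; return o+r*((z-o[2])/r[:,2])[:,None]
def proj(d,P):
    P=np.array(P,float).reshape(-1,3); c=(P-d["M"][:3,3])@d["M"][:3,:3]
    return cv2.projectPoints(c*[1,-1,-1],np.zeros(3),np.zeros(3),d["K"],np.array(d["D"],float))[0][:,0]
def move_to(p,yaw=None):
    "remaining shift in tool axes (units of 30mm) and turn (units of 4deg)"
    s=robot.get_state(); Q=R.from_euler('xyz',s["tcp_rot"])
    print("shift",np.round(Q.inv().apply(np.array(p)-s["ee_pos"])/.03,2))
    if yaw is not None:
        T=R.from_euler('xyz',[np.pi,0,yaw]); print("turn",np.round(np.degrees((Q.inv()*T).as_rotvec())/4,2))
E
python3 - <<'E'
from h import *
s=robot.get_state();print(s)
for n in("top","scene","wrist"):
    d=cam(n);cv2.imwrite(f"pics/{n}0.png",d["image"]);print(n,d["M"].round(3),d["D"],d["vertical_fov"])
a=[cv2.imread(f"pics/{n}0.png") for n in("top","scene")]
cv2.imwrite("pics/top0b.png",cv2.resize(a[0],(800,600)));cv2.imwrite("pics/scene0b.png",cv2.resize(a[1],(800,600)))
E
```

```text
{'time': 0.0, 'q': array([ 1.18937194e+00,  3.51288315e-01,  1.65239801e+00, -2.38927738e-05,
        1.13913824e+00, -8.45985782e-02]), 'joint_vel': array([-0.00117325, -0.00083683, -0.0014502 , -0.00051241,  0.00138419,
       -0.00209528]), 'effort': array([ 1.45247457e-03, -4.97321141e+01, -2.85251266e+01,  7.00063258e-02,
        2.56097247e-02, -9.43725763e-05]), 'ee_pos': array([0.16070794, 0.52560351, 0.19308285]), 'tcp_rot': array([-3.14036332e+00, -8.24822086e-05,  2.84477681e+00]), 'contact_force': array([ 0.07898673, -0.1091922 ,  0.80477486]), 'moment': array([ 0.03348203,  0.00978583, -0.01097645]), 'grasp_force': 0.0, 'grip_width': 0.09288790982335109}
top [[ 0.009  0.999 -0.039  0.498]
 [-1.     0.009 -0.006 -0.013]
 [-0.006  0.039  0.999  1.177]
 [ 0.     0.     0.     1.   ]] [-0.05495618  0.          0.          0.          0.        ] 52.68628495834886
scene [[-0.207 -0.55   0.809  1.868]
 [ 0.978 -0.12   0.169  0.269]
 [ 0.004  0.826  0.563  1.001]
 [ 0.     0.     0.     1.   ]] [-0.09889394  0.          0.          0.          0.        ] 45.4444061341045
wrist [[ 0.292 -0.916 -0.274  0.083]
 [ 0.956  0.28   0.085  0.549]
 [-0.001 -0.286  0.958  0.383]
 [ 0.     0.     0.     1.   ]] [-0.00439667  0.          0.          0.          0.        ] 71.13851927292815
```

View pics/top0b.png

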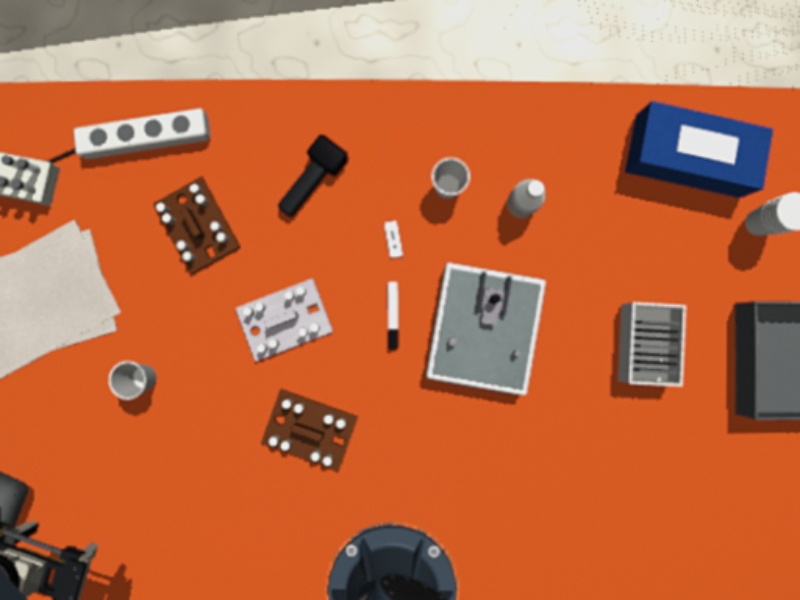

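View pics/scene0b.png

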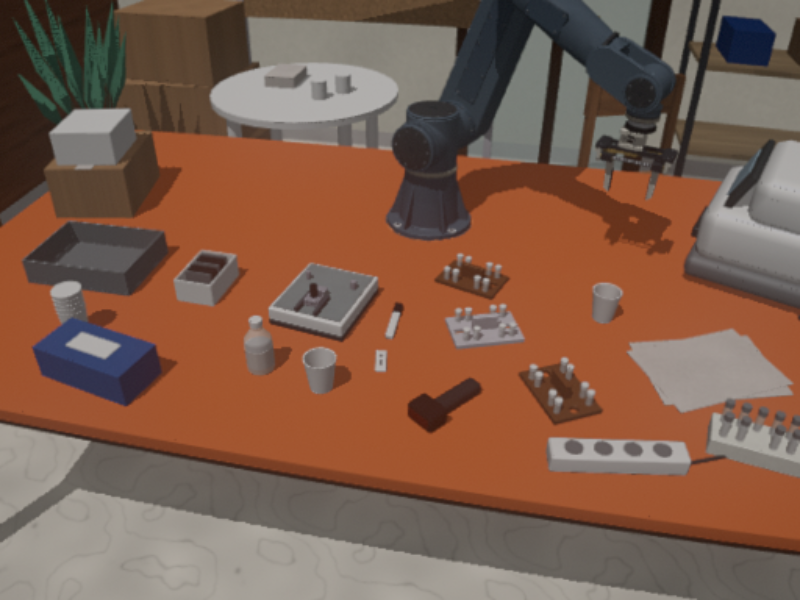

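Top view (800x600): the dock is at (488,330), its knob at (492,300) and its pins at (451,343) and (515,355). Candidates for the tube plate are the grey plate at (284,320) and the brown ones at (197,225) and (309,430). I choose the grey one. Its round hole is at (255,330) and its slot at (313,309).

```bash
python3 - <<'E'
from h import *
d=cam("top");im=d["image"];hsv=cv2.cvtColor(im,cv2.COLOR_BGR2HSV)
m=((hsv[...,1]<75)&(hsv[...,2]>75)).astype(np.uint8)*255
m=cv2.morphologyEx(m,cv2.MORPH_CLOSE,np.ones((7,7)))
cs,_=cv2.findContours(m,cv2.RETR_EXTERNAL,cv2.CHAIN_APPROX_NONE)
for nm,c0,z in(("dock",(312,211),.05),("plate",(182,205),.01)):
    for c in cs:
        if cv2.pointPolygonTest(c,c0,False)>0:
            w=cast(d,c[:,0],z)[:,:2].astype(np.float32)*1000
            r=cv2.minAreaRect(w);print(nm,r,cv2.boxPoints(r).round())
k=.64
P=lambda x,y,z:cast(d,[(x*k,y*k)],z)[0].round(3)
print("pins top",P(451,343,.072),P(515,355,.072),"knob",P(494,299,.101),"hole,slot",P(255,330,.01),P(313,309,.01))
cv2.imwrite("pics/crop.png",cv2.resize(im[165:265,140:360],None,fx=3.6,fy=3.6,interpolation=cv2.INTER_CUBIC))
E
```

```text
dock ((503.58319091796875, -170.781494140625), (190.83709716796875, 220.16220092773438), 80.32408142089844) [[ 379. -246.]
 [ 596. -283.]
 [ 628.  -95.]
 [ 411.  -58.]]
plate ((517.680908203125, 213.2859344482422), (110.74076080322266, 160.56817626953125), 21.693925857543945) [[437. 267.]
 [496. 118.]
 [599. 159.]
 [539. 308.]]
pins top [ 0.477 -0.106  0.072] [ 0.456 -0.222  0.072] knob [ 0.556 -0.179  0.101] hole,slot [0.497 0.268 0.01 ] [0.538 0.156 0.01 ]
```

View pics/crop.png

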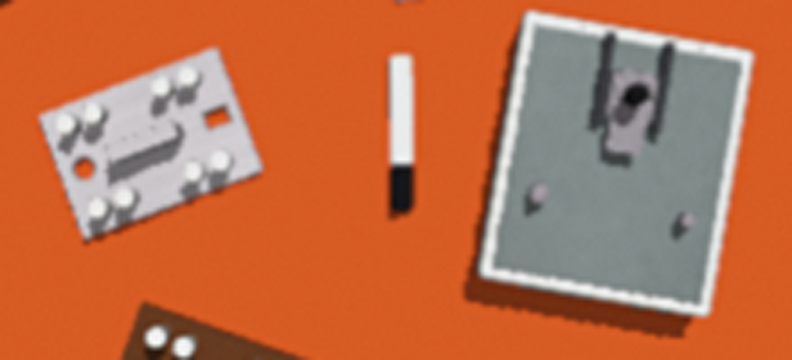

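Emit:
carry_out:
  commands:
    - [[0, 0, 0], [0, 0, -0.9], 0.6]
    - [[0, 0, 0], [0, 0, -0.9], 0.6]
    - [[-0.7, -0.9, 0], [0, 0, 0], 0.6]
    - [[-0.7, -0.9, 0], [0, 0, 0], 0.6]
    - [[-0.7, -0.9, 0], [0, 0, 0], 0.6]

```text
time: 0.62
ee_pos: [0.2092, 0.4342, 0.1933]
tcp_rot: [-3.141, -0.0, 2.972]
contact_force: [1.4, 0.1, 0.2]
grip_width: 0.0642
grasp_force: 0.0
```

Emit:
carry_out:
  commands:
    - [[-0.7, -0.9, 0], [0, 0, 0], 0.6]
    - [[-0.7, -0.9, 0], [0, 0, 0], 0.6]
    - [[-0.7, -0.9, 0], [0, 0, 0], 0.6]
    - [[-0.7, -0.9, 0], [0, 0, 0], 0.6]
    - [[-0.7, -0.9, 0], [0, 0, 0], 0.6]

```text
time: 1.03
ee_pos: [0.2899, 0.283, 0.1937]
tcp_rot: [3.141, 0.0, 2.971]
contact_force: [0.8, 1.0, -0.4]
grip_width: 0.0553
grasp_force: 0.0
```

Emit:
carry_out:
  commands:
    - [[-0.7, -0.9, 0], [0, 0, 0], 0.6]
    - [[-0.7, -0.9, 0], [0, 0, 0], 0.6]
    - [[-0.7, -0.9, 0], [0, 0, 0], 0.6]
    - [[-0.7, -0.9, 0], [0, 0, 0], 0.6]
    - [[-0.7, -0.9, 0], [0, 0, 0], 0.6]

```text
time: 1.45
ee_pos: [0.3705, 0.132, 0.1938]
tcp_rot: [3.141, 0.0, 2.97]
contact_force: [1.6, 0.4, 0.3]
grip_width: 0.0559
grasp_force: 0.0
```

Emit:
carry_out:
  commands:
    - [[-0.7, -0.9, 0], [0, 0, 0], 0.6]
    - [[-0.7, -0.9, 0], [0, 0, 0], 0.6]
    - [[-0.7, -0.9, 0], [0, 0, 0], 0.6]
    - [[-0.7, -0.9, 0], [0, 0, 0], 0.6]
    - [[-0.7, -0.9, 0], [0, 0, 0], 0.6]

```text
time: 1.87
ee_pos: [0.451, -0.0191, 0.1937]
tcp_rot: [3.142, 0.0, 2.97]
contact_force: [0.2, 0.8, 0.3]
grip_width: 0.0558
grasp_force: 0.0
```

```bash
python3 - <<'E'
from h import *
s=robot.get_state();print(s["time"],s["ee_pos"],s["tcp_rot"],s["q"])
move_to([.553,-.179,.193],np.radians(170.3))
d=cam("wrist");cv2.imwrite("pics/w1.png",d["image"])
E
```

```text
1.8667 [ 0.45099888 -0.01909274  0.19366921] [3.14151443e+00 1.35374121e-04 2.97016884e+00] [-1.45554675e-01  1.69834435e-01  1.89317506e+00  8.47597766e-05
  1.07844580e+00 -1.54496725e+00]
shift [-4.26 -4.67  0.02]
turn [ 0.    0.   -0.03]
```

View pics/w1.png

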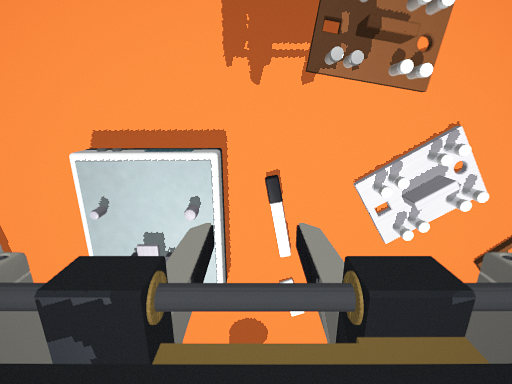

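The wrist view shows the dock's pins at (97,213) and (191,211), and the grey plate at (420,185). I go on to above the knob.

Emit:
carry_out:
  commands:
    - [[-0.85, -0.93, 0], [0, 0, 0], 0.6]
    - [[-0.85, -0.93, 0], [0, 0, 0], 0.6]
    - [[-0.85, -0.93, 0], [0, 0, 0], 0.6]
    - [[-0.85, -0.93, 0], [0, 0, 0], 0.6]
    - [[-0.85, -0.93, 0], [0, 0, 0], 0.6]

```text
time: 2.33
ee_pos: [0.553, -0.1782, 0.1934]
tcp_rot: [3.141, -0.0, 2.97]
contact_force: [-0.2, 1.5, -0.3]
grip_width: 0.0559
grasp_force: 0.0
```

Emit:
carry_out:
  commands:
    - [[0, 0, 0], [0, 0, 0], 0.6]
    - [[0, 0, 0], [0, 0, 0], 0.6]
    - [[0, 0, 0], [0, 0, 0], 0.6]

```text
time: 2.58
ee_pos: [0.5519, -0.176, 0.1932]
tcp_rot: [3.141, -0.001, 2.97]
contact_force: [-0.5, 0.5, -0.2]
grip_width: 0.0558
grasp_force: 0.0
```

```bash
python3 - <<'E'
from h import *
s=robot.get_state();print(s["time"],s["ee_pos"],s["tcp_rot"])
move_to([.553,-.179,.193],np.radians(170.3))
d=cam("wrist");im=d["image"];np.savez("w2.npz",M=d["M"],K=d["K"],D=d["D"],im=im)
cv2.imwrite("pics/w2.png",cv2.resize(im,(800,600)))
a=np.radians(-9.68);c=np.array([.5036,-.1708])
f=lambda x,y,z:np.r_[c+[x*np.cos(a)-y*np.sin(a),x*np.sin(a)+y*np.cos(a)],z]
print((proj(d,[f(-.035,.06,.072),f(-.035,-.06,.072),f(-.035,.06,.05),f(-.035,-.06,.05),f(.05,0,.101),f(-.11,.095,.05),f(-.11,-.095,.05)])*1.5625).round())
E
```

```text
2.5833 [ 0.55189754 -0.1760061   0.19319525] [ 3.14115555e+00 -1.14890742e-03  2.97027353e+00]
shift [-0.05 -0.09  0.01]
turn [ 0.01 -0.02 -0.03]
[[478. 172.]
 [310. 173.]
 [473. 173.]
 [315. 173.]
 [394. 299.]
 [527.  62.]
 [260.  63.]]
```

View pics/w2.png

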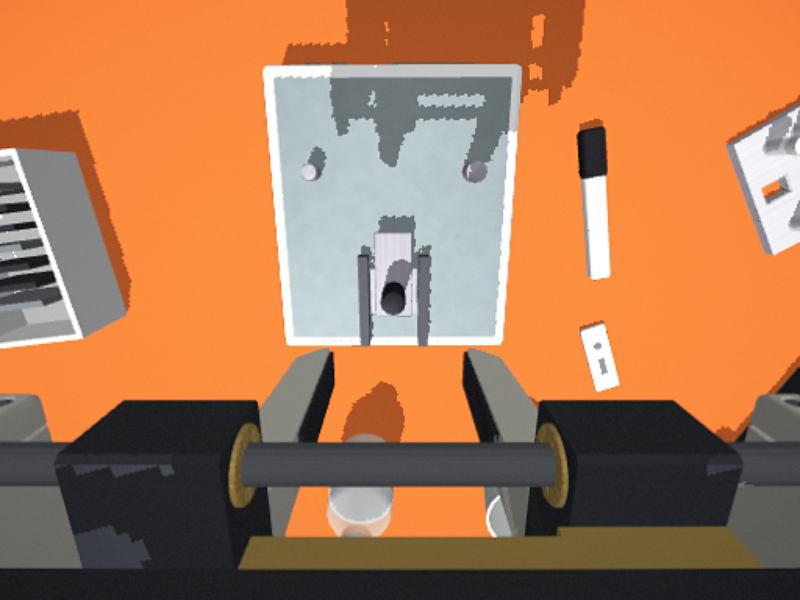

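Pins at (475,172) and (310,172) and the knob at (394,297) agree with the prediction within about 2 mm. I lower and grip the knob.

Emit:
carry_out:
  commands:
    - [[-0.05, -0.09, 0.9], [0, 0, 0], 0.6]
    - [[0, 0, 0.9], [0, 0, 0], 0.6]
    - [[0, 0, 0.9], [0, 0, 0], 0.6]
    - [[0, 0, 0.9], [0, 0, 0], 0.6]
    - [[0, 0, 0.38], [0, 0, 0], 0.6]

```text
time: 3.05
ee_pos: [0.5516, -0.1777, 0.0715]
tcp_rot: [3.141, -0.004, 2.972]
contact_force: [0.1, 1.2, -0.8]
grip_width: 0.0556
grasp_force: 0.0
```

Emit:
carry_out:
  commands:
    - [[0, 0, 0], [0, 0, 0], 0.0]
    - [[0, 0, 0], [0, 0, 0], 0.0]
    - [[0, 0, 0], [0, 0, 0], 0.0]
    - [[0, 0, 0], [0, 0, 0], 0.0]
    - [[0, 0, 0], [0, 0, 0], 0.0]
  force: 20

```text
time: 3.47
ee_pos: [0.5541, -0.1796, 0.0756]
tcp_rot: [-3.141, 0.002, 2.971]
contact_force: [0.4, -0.2, 0.5]
grip_width: 0.0269
grasp_force: 0.0
```

Emit:
carry_out:
  commands:
    - [[0, 0, 0], [0, 0, 0], 0.0]
    - [[0, 0, 0], [0, 0, 0], 0.0]

```text
time: 3.63
ee_pos: [0.5537, -0.1801, 0.0749]
tcp_rot: [-3.14, 0.001, 2.971]
contact_force: [-2.2, -1.8, 3.8]
grip_width: 0.0154
grasp_force: 20.0
```

Emit:
carry_out:
  commands:
    - [[-0.25, 0, 0], [0, 0, 0], 0.0]
    - [[-0.25, 0, 0], [0, 0, 0], 0.0]
    - [[-0.25, 0, 0], [0, 0, 0], 0.0]
    - [[-0.25, 0, 0], [0, 0, 0], 0.0]
    - [[0, 0, 0], [0, 0, 0], 0.0]

```text
time: 4.05
ee_pos: [0.5855, -0.1851, 0.0762]
tcp_rot: [-3.141, 0.005, 2.97]
contact_force: [2.4, 0.1, 12.9]
grip_width: 0.0001
grasp_force: 6.2
```

```bash
python3 - <<'E'
from h import *
s=robot.get_state();print(s["time"],s["ee_pos"],s["tcp_rot"],s["contact_force"],s["grip_width"])
d=cam("wrist");cv2.imwrite("pics/w3.png",d["image"])
t=cam("top");w=cv2.resize(t["image"][150:280,260:400],None,fx=4,fy=4);o=d["image"]
cv2.imwrite("pics/c3.png",np.hstack([cv2.resize(o[100:300,150:350],(400,400)),cv2.resize(w,(400,400))]))
E
```

```text
4.05 [ 0.5855067  -0.18512644  0.07620728] [-3.14098657  0.00453714  2.97043241] [ 2.4009574   0.05333006 12.89341638] 7.984955288366333e-05
```

View pics/c3.png

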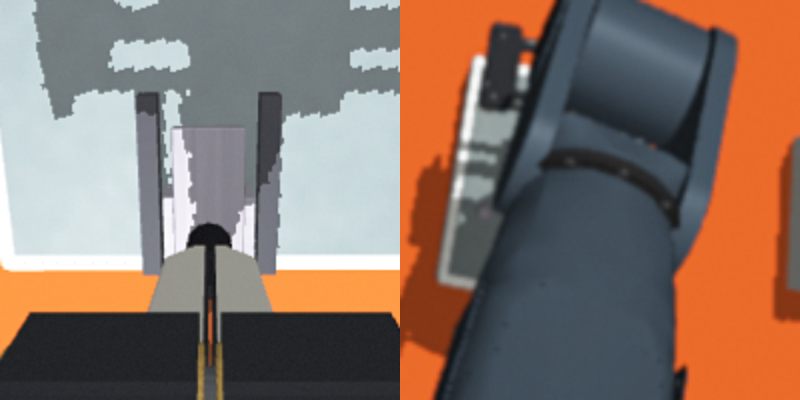

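```bash
python3 - <<'E'
from h import *
d=cam("wrist");im=d["image"]
print(robot.get_state()["contact_force"],proj(d,[robot.get_state()["ee_pos"]]))
a=np.radians(-9.68);c=np.array([.5036,-.1708]);Rm=np.array([[np.cos(a),-np.sin(a)],[np.sin(a),np.cos(a)]])
L=lambda px,z:((cast(d,[px],z)[0,:2]-c)@Rm*1000).round(1)
print("tcp dock",(robot.get_state()["ee_pos"][:2]-c)@Rm)
g=cv2.cvtColor(im,cv2.COLOR_BGR2GRAY);print(g[200:226,254])
print("knob far edge",L((254,211),.101),"tip",L((255,163),.066),L((255,163),.069))
print(L((222,147),.062),L((285,147),.062), L((150+2,100+133),.05))
z=np.load("w2.npz");d2=dict(M=z["M"],K=z["K"],D=z["D"]);d=d2
for n,p,h in(("tip",(393,234),.066),("knob",(394,297),.101),("pinL",(475,172),.072),("pinR",(311,172),.072),("rail",(364,255),.062),("rail",(423,255),.062),("edge",(392,66),.05),("backedge",(392,345),.05)):print(n,L((p[0]*.64,p[1]*.64),h))
E
```

```text
[ 1.82884061  0.77075604 10.66190496] [[255.16433093 223.13994152]]
tcp dock [ 0.08269801 -0.00038774]
[135 131 132 131 133 132 133 134 133 135 130  70  15  22  23  20  20  22
  20  25  26  25  23  24  26  26]
knob far edge [63.3 -1.1] tip [38.  -0.4] [37.5 -0.4]
[ 26.5 -25.3] [26.6 22.3] [103.4 -91.5]
tip [ 9.3 -1. ]
knob [48.6 -0.1]
pinL [-35.3  57.6]
pinR [-35.6 -58.9]
rail [ 26.  -23.6]
rail [26.1 22.1]
edge [-107.8   -1.2]
backedge [106.1  -2.6]
```

Emit:
carry_out:
  commands:
    - [[0, 0, 0], [0, 0, 0], 0.6]
    - [[0, 0, 0], [0, 0, 0], 0.6]
    - [[0, 0, 0], [0, 0, 0], 0.6]
    - [[0, 0, 0], [0, 0, 0], 0.6]
    - [[0, 0, -0.3], [0, 0, 0], 0.6]

```text
time: 4.62
ee_pos: [0.5822, -0.1842, 0.0823]
tcp_rot: [3.141, -0.002, 2.97]
contact_force: [-0.5, -0.6, 0.2]
grip_width: 0.0289
grasp_force: 0.0
```

Emit:
carry_out:
  commands:
    - [[0, 0, -0.9], [0, 0, 0], 0.6]
    - [[0, 0, -0.9], [0, 0, 0], 0.6]
    - [[0, 0, -0.9], [0, 0, 0], 0.6]
    - [[0, 0, -0.9], [0, 0, 0], 0.6]
    - [[0, 0, 0], [0, 0, 0], 0.6]

```text
time: 5.03
ee_pos: [0.585, -0.1853, 0.1972]
tcp_rot: [-3.14, 0.008, 2.97]
contact_force: [-0.0, -0.4, 0.5]
grip_width: 0.0556
grasp_force: 0.0
```

```bash
python3 - <<'E'
from h import *
d=cam("wrist");im=d["image"];s=robot.get_state();print(s["time"],s["ee_pos"],s["tcp_rot"])
np.savez("w4.npz",M=d["M"],K=d["K"],D=d["D"],im=im)
cv2.imwrite("pics/w4.png",cv2.resize(im[20:300,130:380],(750,600)*1 if 0 else (536,600)))
E
```

```text
5.0833 [ 0.58413262 -0.18497511  0.19441532] [-3.14056609  0.00478993  2.97045904]
```

View pics/w4.png

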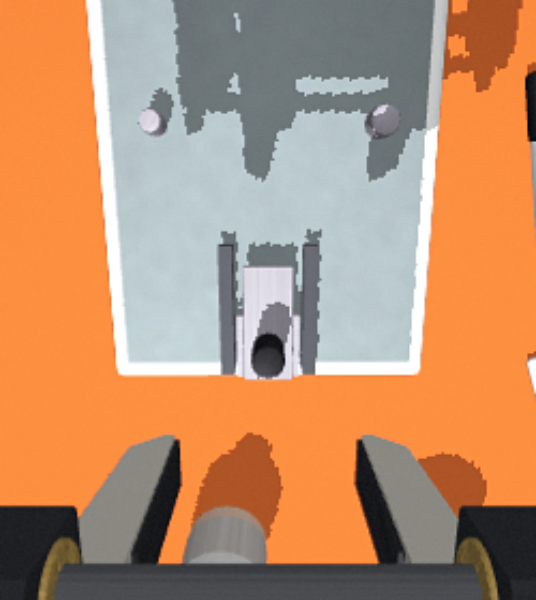

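```bash
python3 - <<'E'
from h import *
z=np.load("w4.npz");d=dict(M=z["M"],K=z["K"],D=z["D"])
a=np.radians(-9.68);c=np.array([.5036,-.1708]);Rm=np.array([[np.cos(a),-np.sin(a)],[np.sin(a),np.cos(a)]])
L=lambda px,z:((cast(d,[(130+px[0]/2.144,20+px[1]/2.144)],z)[0,:2]-c)@Rm*1000).round(1)
for n,p,h in(("knob",(268,353),.101),("tip",(268,267),.066),("tip",(268,267),.069),("pinR",(151,121),.072),("pinL",(384,118),.072),("rails",(226,245),.062),("rail",(312,245),.062),("back",(268,375),.05)):print(n,L(p,h))
E
```

```text
knob [78.5 -0.8]
tip [38.9 -0.7]
tip [38.5 -0.7]
pinR [-35.2 -59.8]
pinL [-36.4  58. ]
rails [ 27.3 -24. ]
rail [27.3 23.6]
back [106.6  -0.9]
```

Knob centre at crop (268,353) gives dock x of about 79 mm, and the tongue tip has moved 29 mm, so the clamp is drawn back about 30 mm. Now I go to the plate.

Emit:
carry_out:
  commands:
    - [[0.34, 0.98, 0], [0, 0, 0], 0.9]
    - [[0.34, 0.98, 0], [0, 0, 0], 0.9]
    - [[0.34, 0.98, 0], [0, 0, 0], 0.9]
    - [[0.34, 0.98, 0], [0, 0, 0], 0.9]
    - [[0.34, 0.98, 0], [0, 0, 0], 0.9]

```text
time: 5.5
ee_pos: [0.5567, -0.0296, 0.1903]
tcp_rot: [-3.142, -0.002, 2.97]
contact_force: [0.2, -0.7, -0.1]
grip_width: 0.0819
grasp_force: 0.0
```

Emit:
carry_out:
  commands:
    - [[0.34, 0.98, 0], [0, 0, 0], 0.9]
    - [[0.34, 0.98, 0], [0, 0, 0], 0.9]
    - [[0.34, 0.98, 0], [0, 0, 0], 0.9]
    - [[0.34, 0.98, 0], [0, 0, 0], 0.9]
    - [[0.34, 0.98, 0], [0, 0, 0], 0.9]

```text
time: 5.92
ee_pos: [0.5315, 0.1239, 0.1904]
tcp_rot: [-3.141, -0.002, 2.97]
contact_force: [0.9, -0.2, 1.0]
grip_width: 0.0836
grasp_force: 0.0
```

Emit:
carry_out:
  commands:
    - [[0.34, 0.98, 0], [0, 0, 0], 0.9]
    - [[0.34, 0.98, 0], [0, 0, 0], 0.9]
    - [[0.34, 0.98, 0], [0, 0, 0], 0.9]
    - [[0, 0, 0], [0, 0, 0.98], 0.9]
    - [[0, 0, 0], [0, 0, 0.98], 0.9]

```text
time: 6.33
ee_pos: [0.5163, 0.2161, 0.1901]
tcp_rot: [-3.14, -0.002, 2.833]
contact_force: [0.7, -0.9, -0.7]
grip_width: 0.0836
grasp_force: 0.0
```

Emit:
carry_out:
  commands:
    - [[0, 0, 0], [0, 0, 0.98], 0.9]
    - [[0, 0, 0], [0, 0, 0.98], 0.9]
    - [[0, 0, 0], [0, 0, 0.98], 0.9]
    - [[0, 0, 0], [0, 0, 0.98], 0.9]
    - [[0, 0, 0], [0, 0, 0.98], 0.9]

```text
time: 6.75
ee_pos: [0.5168, 0.2145, 0.1902]
tcp_rot: [-3.14, -0.001, 2.488]
contact_force: [-0.4, 0.2, 0.3]
grip_width: 0.0837
grasp_force: 0.0
```

Emit:
carry_out:
  commands:
    - [[0, 0, 0], [0, 0, 0.98], 0.9]
    - [[0, 0, 0], [0, 0, 0.98], 0.9]
    - [[0, 0, 0], [0, 0, 0.98], 0.9]
    - [[0, 0, 0], [0, 0, 0.98], 0.9]
    - [[0, 0, 0], [0, 0, 0.98], 0.9]

```text
time: 7.17
ee_pos: [0.5168, 0.2144, 0.1902]
tcp_rot: [-3.14, -0.001, 2.146]
contact_force: [-0.6, 0.1, -0.0]
grip_width: 0.0839
grasp_force: 0.0
```

Emit:
carry_out:
  commands:
    - [[0, 0, 0], [0, 0, 0.98], 0.9]
    - [[0, 0, 0], [0, 0, 0.98], 0.9]
    - [[0, 0, 0], [0, 0, 0.98], 0.9]
    - [[0, 0, 0], [0, 0, 0], 0.9]
    - [[0, 0, 0], [0, 0, 0], 0.9]

```text
time: 7.58
ee_pos: [0.517, 0.2145, 0.1905]
tcp_rot: [-3.14, -0.0, 1.946]
contact_force: [-0.1, -0.1, -0.2]
grip_width: 0.0837
grasp_force: 0.0
```

```bash
python3 - <<'E'
from h import *
s=robot.get_state();print(s["time"],s["ee_pos"],s["tcp_rot"])
move_to([.5177,.2133,.019],np.radians(111.7))
d=cam("wrist");im=d["image"];hsv=cv2.cvtColor(im,cv2.COLOR_BGR2HSV)
a=np.radians(21.69);c=np.array([.5177,.2133]);Rm=np.array([[np.cos(a),-np.sin(a)],[np.sin(a),np.cos(a)]])
print(proj(d,[np.r_[c+Rm@[x,y],.01] for x,y in((0,.06),(0,-.06),(-.055,.08),(.055,.08))]).round())
m=((hsv[...,1]>120)&(hsv[...,2]>60)).astype(np.uint8)
cs,h=cv2.findContours(m,cv2.RETR_CCOMP,cv2.CHAIN_APPROX_NONE)
for q in cs:
    if 60<cv2.contourArea(q)<2500:
        M=cv2.moments(q);p=(M["m10"]/M["m00"],M["m01"]/M["m00"]);print(np.round(p),cv2.contourArea(q),((cast(d,[p],.01)[0,:2]-c)@Rm*1000).round(1))
cv2.imwrite("pics/w5.png",im)
E
```

```text
7.5833 [0.51699546 0.21450688 0.19052623] [-3.14015104e+00 -9.53819860e-05  1.94627499e+00]
shift [-0.05  0.02  5.72]
turn [-0.02 -0.   -0.05]
[[256. 129.]
 [256. 212.]
 [215. 114.]
 [298. 113.]]
[403. 298.] 655.5 [ 240.6 -209.6]
[106. 298.] 649.5 [-247.1 -209. ]
[256. 210.] 89.5 [ -1.  -56.2]
[255. 127.] 120.0 [-1.3 62.2]
[ 99. 193.] 536.5 [-226.6  -29.9]
[ 52. 159.] 676.5 [-285.3   20.8]
[133. 147.] 539.0 [-169.7   36.8]
[104. 135.] 110.0 [-206.8   52.3]
[411. 133.] 577.5 [209.8  53.9]
[477. 124.] 664.0 [296.2  66.3]
[ 79. 116.] 343.5 [-236.1   78. ]
[421. 102.] 180.5 [216.4  93.9]
[ 88. 101.] 346.5 [-219.9   97. ]
[485.  91.] 62.5 [297.7 107.7]
[373. 106.] 286.0 [153.3  89.6]
[413.  71.] 666.0 [199.1 131. ]
[483.  61.] 792.5 [285.7 143.4]
```

View pics/w5.png

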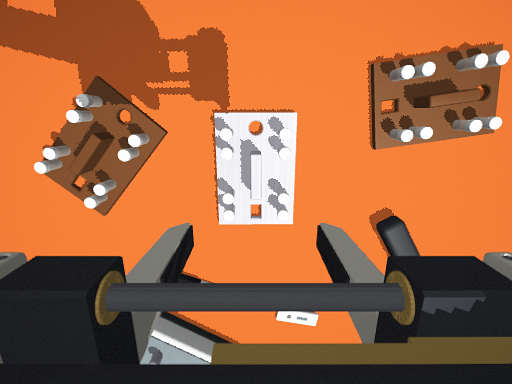

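The grey plate is under the hand: round hole at (255,127), slot at (256,210), rib at (256,177). That confirms the choice and its orientation, and the brown ones are at the sides. I lower onto it.

Emit:
carry_out:
  commands:
    - [[-0.05, 0, 0.9], [0, 0, 0], 0.9]
    - [[0, 0, 0.9], [0, 0, 0], 0.9]
    - [[0, 0, 0.9], [0, 0, 0], 0.9]
    - [[0, 0, 0.9], [0, 0, 0], 0.9]
    - [[0, 0, 0.9], [0, 0, 0], 0.9]

```text
time: 8.05
ee_pos: [0.5177, 0.2132, 0.0549]
tcp_rot: [-3.141, -0.0, 1.946]
contact_force: [-0.4, 0.0, -0.4]
grip_width: 0.0838
grasp_force: 0.0
```

Emit:
carry_out:
  commands:
    - [[0, 0, 0.6], [0, 0, 0], 0.9]
    - [[0, 0, 0.55], [0, 0, 0], 0.9]
    - [[0, 0, 0], [0, 0, 0], 0.9]
    - [[0, 0, 0], [0, 0, 0], 0.9]
    - [[0, 0, 0], [0, 0, 0], 0.9]

```text
time: 8.47
ee_pos: [0.5185, 0.2135, 0.0226]
tcp_rot: [3.141, 0.0, 1.945]
contact_force: [0.6, 0.4, 1.1]
grip_width: 0.0834
grasp_force: 0.0
```

Emit:
carry_out:
  commands:
    - [[0, 0, 0], [0, 0, 0], 0.0]
    - [[0, 0, 0], [0, 0, 0], 0.0]
    - [[0, 0, 0], [0, 0, 0], 0.0]
    - [[0, 0, 0], [0, 0, 0], 0.0]
    - [[0, 0, 0], [0, 0, 0], 0.0]
  force: 20

```text
time: 8.88
ee_pos: [0.5181, 0.2133, 0.022]
tcp_rot: [3.141, 0.0, 1.944]
contact_force: [-0.6, 0.1, 0.5]
grip_width: 0.0554
grasp_force: 0.0
```

Emit:
carry_out:
  commands:
    - [[0, 0, 0], [0, 0, 0], 0.0]
    - [[0, 0, 0], [0, 0, 0], 0.0]
    - [[0, 0, 0], [0, 0, 0], 0.0]
    - [[0, 0, 0], [0, 0, 0], 0.0]
    - [[0, 0, 0], [0, 0, 0], 0.0]

```text
time: 9.3
ee_pos: [0.5179, 0.2133, 0.0217]
tcp_rot: [-3.142, -0.0, 1.944]
contact_force: [-0.3, -0.8, 0.1]
grip_width: 0.0218
grasp_force: 0.0
```

Emit:
carry_out:
  commands:
    - [[0, 0, 0], [0, 0, 0], 0.0]
    - [[0, 0, 0], [0, 0, 0], 0.0]
    - [[0, 0, 0], [0, 0, 0], 0.0]
    - [[0, 0, 0], [0, 0, 0], 0.0]
    - [[0, 0, 0], [0, 0, 0], 0.0]

```text
time: 9.72
ee_pos: [0.518, 0.2133, 0.0217]
tcp_rot: [3.142, 0.0, 1.944]
contact_force: [0.1, -0.4, -0.4]
grip_width: 0.0004
grasp_force: 0.0
```

The fingers closed on nothing, so I look before going on.

```bash
python3 - <<'E'
from h import *
s=robot.get_state()
d=cam("wrist");t=cam("scene")
print(proj(d,[s["ee_pos"]]),proj(t,[s["ee_pos"]]),s["ee_pos"],s["q"])
cv2.imwrite("pics/c6.png",np.hstack([cv2.resize(d["image"][80:300,146:366],(400,400)),cv2.resize(t["image"][140:260,240:360],(400,400))]))
E
```

```text
[[256.80912225 221.82194813]] [[309.30797476 207.24455893]] [0.51796521 0.21326005 0.02173798] [ 3.07472383e-01  6.00221451e-01  1.74951476e+00 -1.83477086e-05
  7.91836588e-01 -6.59285696e-02]
```

View pics/c6.png

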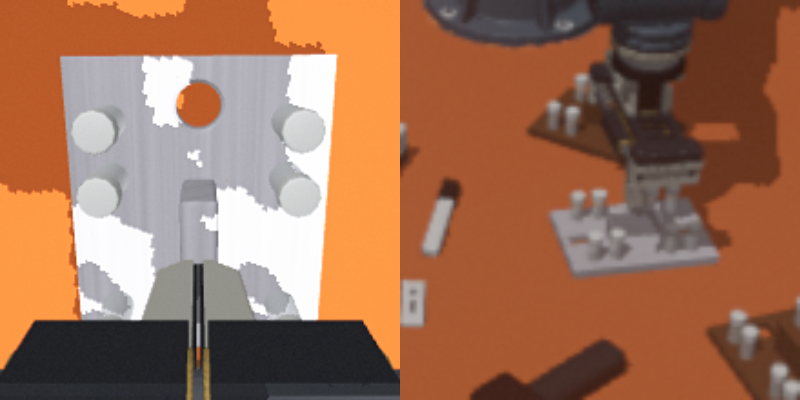

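Emit:
carry_out:
  commands:
    - [[0, 0, 0.1], [0, 0, 0], 0.0]
    - [[0, 0, 0], [0, 0, 0], 0.0]

```text
time: 9.98
ee_pos: [0.5182, 0.2133, 0.0212]
tcp_rot: [3.141, 0.0, 1.944]
contact_force: [-11.5, -4.8, 33.0]
grip_width: 0.0007
grasp_force: 16.4
```

Emit:
carry_out:
  commands:
    - [[0, 0, 0.1], [0, 0, 0], 0.0]
    - [[0, 0, 0], [0, 0, 0], 0.0]

```text
time: 10.15
ee_pos: [0.5183, 0.2134, 0.021]
tcp_rot: [3.141, 0.0, 1.945]
contact_force: [-25.3, -9.5, 70.0]
grip_width: 0.0006
grasp_force: 34.9
```

```bash
python3 - <<'E'
from h import *
d=cam("wrist");s=robot.get_state();print(s["ee_pos"],s["contact_force"])
a=np.radians(21.69);c=np.array([.5177,.2133]);Rm=np.array([[np.cos(a),-np.sin(a)],[np.sin(a),np.cos(a)]])
L=lambda px,z:((cast(d,[(146+px[0]*.55,80+px[1]*.55)],z)[0,:2]-c)@Rm*1000).round(1)
print("hole",L((199,103),.01),"rib top end",L((199,182),.046),L((199,200),.046),L((181,200),.046),L((217,200),.046),"plate edge",L((60,56),.01),L((336,56),.01),"tip",L((197,262),.022),L((197,262),.05))
t=cam("scene");im=t["image"];g=im[185:225,295:340];print(proj(t,[np.r_[c+Rm@[x,y],z] for x,y,z in((0,0,.022),(0,0,.046),(0,.03,.046),(0,-.03,.046),(.055,.08,.01),(.055,-.08,.01),(-.055,.08,.01))]).round(1))
E
```

```text
[0.51829987 0.21340004 0.02097472] [-24.35791015  -8.90909019  69.92458616]
hole [-0.2 62.9] rib top end [-0.4 39. ] [-0.4 32.4] [-6.7 32.5] [ 5.9 32.4] plate edge [-54.9  81.4] [54.  80.9] tip [-1.3 -1.6] [-1.2 10.5]
[[309.3 207.1]
 [309.9 201.7]
 [317.9 200.9]
 [301.8 202.6]
 [335.  216.7]
 [291.4 221.3]
 [325.6 199.1]]
```

Contact comes at a reported z of 0.021, where the rib top is at 0.046. So the fingertips sit about 25 mm higher than the reported TCP, which also explains the slip on the knob. I open and go lower accordingly.

Emit:
carry_out:
  commands:
    - [[0, 0, -0.7], [0, 0, 0], 0.0]
    - [[0, 0, 0], [0, 0, 0], 0.5]
    - [[0, 0, 0], [0, 0, 0], 0.5]
    - [[0, 0, 0], [0, 0, 0], 0.5]
    - [[0, 0, 0], [0, 0, 0], 0.5]

```text
time: 10.67
ee_pos: [0.5175, 0.2131, 0.0359]
tcp_rot: [-3.14, -0.0, 1.944]
contact_force: [0.9, -0.3, -0.3]
grip_width: 0.0227
grasp_force: 0.0
```

Emit:
carry_out:
  commands:
    - [[0, 0, 0], [0, 0, 0], 0.5]
    - [[0, 0, 0], [0, 0, 0], 0.5]
    - [[0, 0, 0], [0, 0, 0], 0.5]
    - [[0, 0, 0.2], [0, 0, 0], 0.5]
    - [[0, 0, 0.2], [0, 0, 0], 0.5]

```text
time: 11.08
ee_pos: [0.5181, 0.2133, 0.0243]
tcp_rot: [3.141, 0.0, 1.944]
contact_force: [-0.2, -0.3, 0.2]
grip_width: 0.0465
grasp_force: 0.0
```

Emit:
carry_out:
  commands:
    - [[0, 0, 0.2], [0, 0, 0], 0.5]
    - [[0, 0, 0.2], [0, 0, 0], 0.5]
    - [[0, 0, 0.2], [0, 0, 0], 0.5]

```text
time: 11.33
ee_pos: [0.5178, 0.2132, 0.0058]
tcp_rot: [-3.141, -0.0, 1.944]
contact_force: [0.2, 0.4, -0.6]
grip_width: 0.0465
grasp_force: 0.0
```

Emit:
carry_out:
  commands:
    - [[0, 0, 0.2], [0, 0, 0], 0.5]
    - [[0, 0, 0.2], [0, 0, 0], 0.5]
    - [[0, 0, 0], [0, 0, 0], 0.5]

```text
time: 11.58
ee_pos: [0.5173, 0.2131, -0.0066]
tcp_rot: [-3.14, -0.0, 1.944]
contact_force: [-0.4, -0.0, -0.1]
grip_width: 0.0465
grasp_force: 0.0
```

Emit:
carry_out:
  commands:
    - [[0, 0, 0], [0, 0, 0], 0.0]
    - [[0, 0, 0], [0, 0, 0], 0.0]
    - [[0, 0, 0], [0, 0, 0], 0.0]
    - [[0, 0, 0], [0, 0, 0], 0.0]
    - [[0, 0, 0], [0, 0, 0], 0.0]
  force: 25

```text
time: 12.0
ee_pos: [0.5181, 0.2133, -0.005]
tcp_rot: [3.141, 0.0, 1.944]
contact_force: [0.5, -0.2, -0.3]
grip_width: 0.0176
grasp_force: 0.0
```

Emit:
carry_out:
  commands:
    - [[0, 0, 0], [0, 0, 0], 0.0]
    - [[0, 0, 0], [0, 0, 0], 0.0]
    - [[0, 0, 0], [0, 0, 0], 0.0]

```text
time: 12.25
ee_pos: [0.5181, 0.2133, -0.0051]
tcp_rot: [3.141, 0.0, 1.944]
contact_force: [-0.2, 0.0, 2.9]
grip_width: 0.0136
grasp_force: 25.0
```

Emit:
carry_out:
  commands:
    - [[0, 0, -0.2], [0, 0, 0], 0.0]
    - [[0, 0, -0.4], [0, 0, 0], 0.0]
    - [[0, 0, -0.6], [0, 0, 0], 0.0]
    - [[0, 0, -0.7], [0, 0, 0], 0.0]
    - [[0, 0, -0.7], [0, 0, 0], 0.0]
  force: 35

```text
time: 12.67
ee_pos: [0.5175, 0.2131, 0.074]
tcp_rot: [-3.141, -0.0, 1.944]
contact_force: [0.4, 0.4, -5.3]
grip_width: 0.0141
grasp_force: 35.0
```

Emit:
carry_out:
  commands:
    - [[0, 0, -0.6], [0, 0, 0], 0.0]
    - [[0, 0, -0.4], [0, 0, 0], 0.0]
    - [[0, 0, -0.2], [0, 0, 0], 0.0]
    - [[0, 0, 0], [0, 0, 0], 0.0]
    - [[0, 0, 0], [0, 0, 0], 0.0]

```text
time: 13.08
ee_pos: [0.5176, 0.2132, 0.1083]
tcp_rot: [-3.141, -0.0, 1.944]
contact_force: [-0.6, 0.3, -5.4]
grip_width: 0.014
grasp_force: 35.0
```

```bash
cat > hole.py <<'E'
from h import *
# plate hole in hand: orange (or deck) blob near expected place, in tool coords
s=robot.get_state();d=cam("wrist");im=d["image"]
print(s["time"],s["ee_pos"],s["tcp_rot"],s["contact_force"],s["grip_width"])
np.savez("last.npz",M=d["M"],K=d["K"],D=d["D"],im=im,p=s["ee_pos"],r=s["tcp_rot"])
Q=R.from_euler('xyz',s["tcp_rot"]);zt=s["ee_pos"][2]+.015
hsv=cv2.cvtColor(im,cv2.COLOR_BGR2HSV);m=((hsv[...,1]>120)&(hsv[...,2]>60)).astype(np.uint8)
cs,_=cv2.findContours(m,cv2.RETR_CCOMP,cv2.CHAIN_APPROX_NONE)
for q in cs:
    A=cv2.contourArea(q);(x,y),r=cv2.minEnclosingCircle(q)
    if 100<A<2500 and 215<x<300 and A>.6*np.pi*r*r: print("hole",x,y,r,A,(Q.inv().apply(cast(d,[(x,y)],zt)[0]-s["ee_pos"])*1000).round(1))
E
python3 hole.py
```

```text
13.0833 [0.51755907 0.21315962 0.10825129] [-3.14080141e+00 -3.56800440e-05  1.94422996e+00] [-0.57245435  0.28896387 -5.41203589] 0.013982193411889264
hole 254.5 140.3235321044922 13.903188705444336 556.0 [ 63.   -1.7 -15. ]
```

Emit:
carry_out:
  commands:
    - [[-0.3, -0.17, 0], [0, 0, 0], 0.0]
    - [[-0.6, -0.33, 0], [0, 0, 0], 0.0]
    - [[-0.75, -0.42, 0], [0, 0, 0], 0.0]
    - [[-0.75, -0.42, 0], [0, 0, 0], 0.0]
    - [[-0.75, -0.42, 0], [0, 0, 0], 0.0]

```text
time: 13.55
ee_pos: [0.5022, 0.1044, 0.1078]
tcp_rot: [-3.14, -0.0, 1.945]
contact_force: [-0.4, -0.3, -5.6]
grip_width: 0.0138
grasp_force: 35.0
```

Emit:
carry_out:
  commands:
    - [[-0.75, -0.42, 0], [0, 0, 0], 0.0]
    - [[-0.75, -0.42, 0], [0, 0, 0], 0.0]
    - [[-0.75, -0.42, 0], [0, 0, 0], 0.0]
    - [[-0.75, -0.42, 0], [0, 0, 0], 0.0]
    - [[-0.75, -0.42, 0], [0, 0, 0], 0.0]

```text
time: 13.97
ee_pos: [0.4845, -0.0234, 0.108]
tcp_rot: [-3.14, -0.001, 1.944]
contact_force: [-0.9, -0.4, -5.1]
grip_width: 0.0136
grasp_force: 35.0
```

Emit:
carry_out:
  commands:
    - [[-0.75, -0.42, 0], [0, 0, 0], 0.0]
    - [[-0.75, -0.42, 0], [0, 0, 0], 0.0]
    - [[-0.75, -0.42, 0], [0, 0, 0.4], 0.0]
    - [[-0.75, -0.42, 0], [0, 0, 0.8], 0.0]
    - [[-0.75, -0.42, 0], [0, 0, 0.9], 0.0]

```text
time: 14.38
ee_pos: [0.4641, -0.1505, 0.1081]
tcp_rot: [-3.141, -0.001, 1.795]
contact_force: [0.5, 0.2, -4.1]
grip_width: 0.0138
grasp_force: 35.0
```

Emit:
carry_out:
  commands:
    - [[-0.3, -0.17, 0], [0, 0, 0.9], 0.0]
    - [[0, 0, 0], [0, 0, 0.9], 0.0]
    - [[0, 0, 0], [0, 0, 0.9], 0.0]
    - [[0, 0, 0], [0, 0, 0.9], 0.0]
    - [[0, 0, 0], [0, 0, 0.9], 0.0]

```text
time: 14.8
ee_pos: [0.4613, -0.1592, 0.1079]
tcp_rot: [-3.14, -0.0, 1.48]
contact_force: [-0.8, 0.1, -4.4]
grip_width: 0.0136
grasp_force: 35.0
```

Emit:
carry_out:
  commands:
    - [[0, 0, 0], [0, 0, 0.9], 0.0]
    - [[0, 0, 0], [0, 0, 0.28], 0.0]
    - [[0, 0, 0], [0, 0, 0], 0.0]
    - [[0, 0, 0], [0, 0, 0], 0.0]

```text
time: 15.13
ee_pos: [0.4618, -0.159, 0.1084]
tcp_rot: [-3.141, -0.0, 1.403]
contact_force: [0.8, -0.8, -4.8]
grip_width: 0.0137
grasp_force: 35.0
```

```bash
python3 - <<'E'
from h import *
s=robot.get_state();print(s["ee_pos"],s["tcp_rot"],s["contact_force"],s["grip_width"])
move_to([.4685,-.1653,s["ee_pos"][2]],np.radians(80.32))
E
```

```text
[ 0.46183835 -0.15896088  0.10838064] [-3.14083950e+00 -1.25966700e-04  1.40273476e+00] [ 0.75791402 -0.82746179 -4.83120207] 0.013665031460376375
shift [-0.17  0.25 -0.  ]
turn [-0.01 -0.    0.01]
```

Emit:
carry_out:
  commands:
    - [[-0.17, 0.25, 0], [0, 0, 0], 0.0]
    - [[0, 0, 0], [0, 0, 0], 0.0]
    - [[0, 0, 0], [0, 0, 0], 0.0]
    - [[0, 0, 0], [0, 0, 0], 0.0]

```text
time: 15.47
ee_pos: [0.4687, -0.1652, 0.1086]
tcp_rot: [-3.141, -0.0, 1.401]
contact_force: [-0.2, -0.9, -4.8]
grip_width: 0.0135
grasp_force: 35.0
```

```bash
python3 hole.py; python3 - <<'E'
import numpy as np,cv2
z=np.load("last.npz");im=z["im"]
a=cv2.resize(im[70:270,140:370],(460,400))
b=cv2.resize(im[105:175,220:290],(330,330),interpolation=cv2.INTER_CUBIC);b=np.vstack([b,np.zeros((70,330,3),np.uint8)])
cv2.imwrite("pics/w7.png",np.hstack([a,b]))
E
```

```text
15.4667 [ 0.46874454 -0.16520051  0.10859431] [-3.14129218e+00 -8.53665114e-05  1.40134718e+00] [-0.16801665 -0.86393836 -4.84960115] 0.013511500299494923
```

View pics/w7.png

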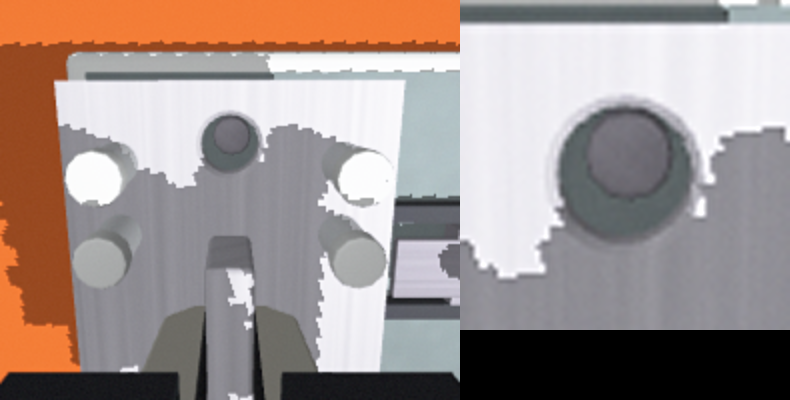

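The last picture shows the thick pin's top through the plate hole. The hole's centre is at about image px (255.2,142.1) and the pin's at (255.6,137.5).

```bash
python3 - <<'E'
from h import *
z=np.load("last.npz");im=z["im"];d=dict(M=z["M"],K=z["K"],D=z["D"])
Q=R.from_euler('xyz',z["r"])
# refine circles
b=cv2.resize(im[105:175,220:290],(700,700),interpolation=cv2.INTER_CUBIC);g=cv2.cvtColor(b,cv2.COLOR_BGR2GRAY)
hsv=cv2.cvtColor(b,cv2.COLOR_BGR2HSV);print("sat",hsv[320,357],hsv[450,357],hsv[150,357])
m=(g<125).astype(np.uint8)
m=cv2.morphologyEx(m,cv2.MORPH_OPEN,np.ones((25,25)))
for c in cv2.findContours(m,cv2.RETR_EXTERNAL,cv2.CHAIN_APPROX_NONE)[0]:
    if cv2.contourArea(c)>5000: print("dark",cv2.minEnclosingCircle(c),cv2.contourArea(c))
k=((hsv[...,1]<28)&(g<140)).astype(np.uint8);k=cv2.morphologyEx(k,cv2.MORPH_OPEN,np.ones((31,31)))
for c in cv2.findContours(k,cv2.RETR_EXTERNAL,cv2.CHAIN_APPROX_NONE)[0]:
    if cv2.contourArea(c)>5000: print("pin",cv2.minEnclosingCircle(c),cv2.contourArea(c))
zu=z["p"][2]+.005
print("cam",Q.inv().apply(d["M"][:3,3]-z["p"]))
T=lambda px,h:(Q.inv().apply(cast(d,[px],h)[0]-z["p"])*1000).round(1)
for h in(zu,zu+.005,zu+.01):print("hole",T((255.2,142.1),h))
print("pin",T((255.6,137.5),.072))
E
```

```text
sat [124  15 117] [ 98  28 102] [126   5 244]
dark ((342.5390625, 379.1373596191406), 157.44297790527344) 64973.0
dark ((282.0, 29.0), 282.45361328125) 17981.0
pin ((283.5, 480.0), 76.4347152709961) 7862.0
pin ((348.6999206542969, 349.6658020019531), 128.88894653320312) 37974.0
cam [ 0.07953013 -0.00171084 -0.1902047 ]
hole [59.8 -1.3 -5. ]
hole [ 60.4  -1.3 -10. ]
hole [ 60.9  -1.3 -15. ]
pin [59.2 -0.9 36.6]
```

Emit:
carry_out:
  commands:
    - [[-0.06, 0.01, 0.2], [0, 0, 0], 0.0]
    - [[0, 0, 0.4], [0, 0, 0], 0.0]
    - [[0, 0, 0.3], [0, 0, 0], 0.0]
    - [[0, 0, 0.1], [0, 0, 0], 0.0]
    - [[0, 0, 0], [0, 0, 0], 0.0]

```text
time: 15.93
ee_pos: [0.4682, -0.1667, 0.0777]
tcp_rot: [-3.14, -0.001, 1.401]
contact_force: [0.4, 0.5, -5.0]
grip_width: 0.014
grasp_force: 35.0
```

Emit:
carry_out:
  commands:
    - [[0, 0, 0], [0, 0, 0], 0.0]
    - [[0, 0, 0], [0, 0, 0], 0.0]
    - [[0, 0, 0], [0, 0, 0], 0.0]

```text
time: 16.18
ee_pos: [0.4691, -0.1671, 0.0792]
tcp_rot: [3.141, 0.0, 1.401]
contact_force: [0.2, 0.3, -4.3]
grip_width: 0.0139
grasp_force: 35.0
```

```bash
python3 hole.py; python3 - <<'E'
from h import *
z=np.load("last.npz");im=z["im"];d=dict(M=z["M"],K=z["K"],D=z["D"])
Q=R.from_euler('xyz',z["r"])
b=cv2.resize(im[105:175,220:290],(700,700),interpolation=cv2.INTER_CUBIC);g=cv2.cvtColor(b,cv2.COLOR_BGR2GRAY);sat=cv2.cvtColor(b,cv2.COLOR_BGR2HSV)[...,1]
for n in(g,sat):
    print("col",n[150:600:10,357]);print("row",n[370,150:560:10])
T=lambda px,h:(Q.inv().apply(cast(d,[px],h)[0]-z["p"])*1000).round(1)
zu=z["p"][2]+.005
print("expect pin px",proj(d,[z["p"]+Q.apply([.0609,-.0013,-(.072-z["p"][2])])]),"hole",T((255.2,142.1),zu+.01))
E
```

```text
16.1833 [ 0.46905153 -0.16707782  0.0791593 ] [3.14086016e+00 2.20463360e-04 1.40114859e+00] [ 0.16905786  0.33402926 -4.30865273] 0.013907944303329162
col [240 240 240 240 244 223 196 159  95  91 116 119 119 118 116 115 116 114
 110 110 110 110 112 111 111 110 108 106 103  83  86  99  98  96  98 104
 113 131 143 142 143 143 144 143 144]
row [236 237 239 228 228 201 130  94  98 102  89  92 104 102 106 111 112 114
 112 111 112 111 108 107 106 106 106 104 105  88  86  97  97  94 131 157
 160 179 192 166 143]
col [ 5  6  6  4  3  9 13 12 15 21 21 16 18 18 19 21 17 15 20 18 18 20 17 17
 17 16 16 18 19 17 28 23 25 28 23 17 11 13 10 10 10 10 10 12 12]
row [ 6  6  5  7  8  9 15 26 23 22 25 16 16 19 18 19 19 17 19 19 17 17 20 18
 18 18 18 19 18 19 20 25 30 26 11 14 14 11  8 10 14]
expect pin px [[255.16337434 138.82863217]] hole [ 60.9  -1.3 -15. ]
```

Emit:
carry_out:
  commands:
    - [[-0.01, 0, 0.15], [0, 0, 0], 0.0]
    - [[0, 0, 0.15], [0, 0, 0], 0.0]
    - [[0, 0, 0.1], [0, 0, 0], 0.0]
    - [[0, 0, 0.1], [0, 0, 0], 0.0]
    - [[0, 0, 0], [0, 0, 0], 0.0]

```text
time: 16.65
ee_pos: [0.4683, -0.1671, 0.063]
tcp_rot: [-3.14, -0.0, 1.401]
contact_force: [-0.8, -0.5, -5.9]
grip_width: 0.0138
grasp_force: 35.0
```

No contact force with the underside at 0.068 m, so it is over the pins. I continue down.

Emit:
carry_out:
  commands:
    - [[0, 0, 0.1], [0, 0, 0], 0.0]
    - [[0, 0, 0.1], [0, 0, 0], 0.0]
    - [[0, 0, 0.1], [0, 0, 0], 0.0]
    - [[0, 0, 0.1], [0, 0, 0], 0.0]
    - [[0, 0, 0], [0, 0, 0], 0.0]

```text
time: 17.07
ee_pos: [0.4684, -0.1672, 0.0511]
tcp_rot: [-3.141, -0.0, 1.401]
contact_force: [-0.7, 1.2, -5.5]
grip_width: 0.014
grasp_force: 35.0
```

Emit:
carry_out:
  commands:
    - [[0, 0, 0.05], [0, 0, 0], 0.0]
    - [[0, 0, 0.05], [0, 0, 0], 0.0]
    - [[0, 0, 0.05], [0, 0, 0], 0.0]
    - [[0, 0, 0], [0, 0, 0], 0.0]
    - [[0, 0, 0], [0, 0, 0], 0.0]

```text
time: 17.48
ee_pos: [0.4687, -0.1673, 0.0472]
tcp_rot: [-3.141, -0.0, 1.401]
contact_force: [0.0, 0.6, -4.5]
grip_width: 0.014
grasp_force: 35.0
```

Emit:
carry_out:
  commands:
    - [[0, 0, 0.03], [0, 0, 0], 0.0]
    - [[0, 0, 0.03], [0, 0, 0], 0.0]
    - [[0, 0, 0], [0, 0, 0], 0.0]
    - [[0, 0, 0], [0, 0, 0], 0.0]

```text
time: 17.82
ee_pos: [0.4687, -0.1673, 0.0454]
tcp_rot: [-3.142, 0.0, 1.401]
contact_force: [-0.1, 0.4, -4.6]
grip_width: 0.014
grasp_force: 35.0
```

Emit:
carry_out:
  commands:
    - [[0, 0, 0.03], [0, 0, 0], 0.0]
    - [[0, 0, 0], [0, 0, 0], 0.0]
    - [[0, 0, 0], [0, 0, 0], 0.0]

```text
time: 18.07
ee_pos: [0.4688, -0.1673, 0.0449]
tcp_rot: [3.141, 0.0, 1.401]
contact_force: [-2.8, 0.6, 4.5]
grip_width: 0.0139
grasp_force: 35.0
```

Deck contact at z=0.045 as expected, so the plate is seated. I release and lift.

Emit:
carry_out:
  commands:
    - [[0, 0, 0], [0, 0, 0], 0.4]
    - [[0, 0, 0], [0, 0, 0], 0.4]
    - [[0, 0, 0], [0, 0, 0], 0.4]
    - [[0, 0, 0], [0, 0, 0], 0.4]
    - [[0, 0, 0], [0, 0, 0], 0.4]

```text
time: 18.48
ee_pos: [0.4688, -0.1673, 0.0445]
tcp_rot: [3.141, 0.0, 1.401]
contact_force: [-0.6, 0.6, -0.0]
grip_width: 0.0368
grasp_force: 0.0
```

Emit:
carry_out:
  commands:
    - [[0, 0, 0], [0, 0, 0], 0.4]
    - [[0, 0, -0.3], [0, 0, 0], 0.4]
    - [[0, 0, -0.6], [0, 0, 0], 0.4]
    - [[0, 0, -0.9], [0, 0, 0], 0.4]
    - [[0, 0, -0.9], [0, 0, 0], 0.4]

```text
time: 18.9
ee_pos: [0.4683, -0.1671, 0.1268]
tcp_rot: [-3.141, -0.0, 1.401]
contact_force: [0.3, 0.1, 0.2]
grip_width: 0.0374
grasp_force: 0.0
```

Emit:
carry_out:
  commands:
    - [[0, 0, -0.9], [0, 0, 0], 0.4]
    - [[0, 0, -0.6], [0, 0, 0], 0.2]
    - [[0, 0, 0], [0, 0, 0], 0]
    - [[0, 0, 0], [0, 0, 0], 0]
    - [[0, 0, 0], [0, 0, 0], 0]
  force: 20

```text
time: 19.32
ee_pos: [0.4682, -0.1671, 0.1699]
tcp_rot: [-3.141, -0.0, 1.401]
contact_force: [-0.5, 0.0, 0.2]
grip_width: 0.015
grasp_force: 0.0
```

```bash
python3 - <<'E'
from h import *
s=robot.get_state();print(s["time"],s["ee_pos"],s["grip_width"],s["contact_force"])
a=np.radians(-9.68);c=np.array([.5036,-.1708]);Rm=np.array([[np.cos(a),-np.sin(a)],[np.sin(a),np.cos(a)]])
d=cam("wrist");im=d["image"];g=cv2.cvtColor(im,cv2.COLOR_BGR2GRAY)
T=lambda x,y,z:np.r_[c+Rm@[x,y],z]
for p in((0,.0,0),):pass
P=proj(d,[T(-.035,.06,.06),T(-.035,.06,.072),T(-.09,.08,.06),T(.02,.08,.06)]);print(P.round(1))
x,y=P[1].round().astype(int);print(g[y-20:y+21,x]);print(g[y,x-20:x+21])
move_to(T(.11,0,s["ee_pos"][2]),np.radians(80.32))
move_to(T(.11,0,.056),np.radians(80.32))
E
```

```text
19.3167 [ 0.46824833 -0.16706154  0.16992757] 0.014976136371956382 [-0.45357079  0.0297603   0.18637627]
[[256.7 128.6]
 [256.7 129.2]
 [205.2 109.4]
 [308.2 109.3]]
[ 87 105 197 248 244 242 243 243 243 244 244 222 158  94  92 169 198 201
 199 199 202 202 201 200 199 199 201 191 146 108 209 232 245 244 243 243
 243 243 243 243 243]
[242 241 240 238 238 240 241 250 152 104  95  90 142 187 192 191 192 194
 194 199 202 203 209 218 217 180  99 163 222 246 156 144 146 150 148 148
 146 148 146 146 148]
shift [ 0.08  4.85 -0.02]
turn [-0.02 -0.01 -0.01]
shift [0.08 4.86 3.78]
turn [-0.02 -0.01 -0.01]
```

Emit:
carry_out:
  commands:
    - [[0, 0.6, 0], [0, 0, 0], 0]
    - [[0, 0.9, 0], [0, 0, 0], 0]
    - [[0, 0.9, 0], [0, 0, 0], 0]
    - [[0, 0.9, 0], [0, 0, 0], 0]
    - [[0, 0.9, 0], [0, 0, 0], 0]

```text
time: 19.78
ee_pos: [0.5936, -0.1885, 0.169]
tcp_rot: [-3.139, -0.0, 1.401]
contact_force: [0.3, 0.3, 0.0]
grip_width: 0.0004
grasp_force: 0.0
```

Emit:
carry_out:
  commands:
    - [[0, 0.4, 0], [0, 0, -0.9], 0]
    - [[0, 0, 0], [0, 0, -0.9], 0]
    - [[0, 0, 0], [0, 0, -0.9], 0]
    - [[0, 0, 0], [0, 0, -0.9], 0]
    - [[0, 0, 0], [0, 0, -0.9], 0]

```text
time: 20.2
ee_pos: [0.6042, -0.1903, 0.1688]
tcp_rot: [-3.139, -0.001, 1.718]
contact_force: [-0.4, 1.0, -0.3]
grip_width: 0.0004
grasp_force: 0.0
```

Emit:
carry_out:
  commands:
    - [[0, 0, 0], [0, 0, -0.9], 0]
    - [[0, 0, 0], [0, 0, -0.9], 0]
    - [[0, 0, 0], [0, 0, -0.9], 0]
    - [[0, 0, 0], [0, 0, -0.9], 0]
    - [[0, 0, 0], [0, 0, -0.9], 0]

```text
time: 20.62
ee_pos: [0.6042, -0.1904, 0.1689]
tcp_rot: [-3.14, -0.002, 2.032]
contact_force: [-0.2, -0.8, -0.0]
grip_width: 0.0006
grasp_force: 0.0
```

Emit:
carry_out:
  commands:
    - [[0, 0, 0], [0, 0, -0.9], 0]
    - [[0, 0, 0], [0, 0, -0.9], 0]
    - [[0, 0, 0], [0, 0, -0.9], 0]
    - [[0, 0, 0], [0, 0, -0.9], 0]
    - [[0, 0, 0], [0, 0, -0.9], 0]

```text
time: 21.03
ee_pos: [0.6042, -0.1904, 0.169]
tcp_rot: [-3.141, -0.002, 2.347]
contact_force: [0.6, 0.5, 0.1]
grip_width: 0.0004
grasp_force: 0.0
```

Emit:
carry_out:
  commands:
    - [[0, 0, 0], [0, 0, -0.9], 0]
    - [[0, 0, 0], [0, 0, -0.9], 0]
    - [[0, 0, 0], [0, 0, -0.9], 0]
    - [[0, 0, 0], [0, 0, -0.9], 0]
    - [[0, 0, 0], [0, 0, -0.9], 0]

```text
time: 21.45
ee_pos: [0.6042, -0.1904, 0.169]
tcp_rot: [-3.141, -0.002, 2.661]
contact_force: [0.1, -0.1, -0.2]
grip_width: 0.0004
grasp_force: 0.0
```

Emit:
carry_out:
  commands:
    - [[0, 0, 0], [0, 0, -0.9], 0]
    - [[0, 0, 0], [0, 0, -0.9], 0]
    - [[0, 0, 0], [0, 0, -0.9], 0]
    - [[0, 0, 0], [0, 0, -0.9], 0]
    - [[0, 0, 0], [0, 0, -0.9], 0]

```text
time: 21.87
ee_pos: [0.6042, -0.1904, 0.1689]
tcp_rot: [3.141, -0.003, 2.975]
contact_force: [-0.4, 1.0, 0.8]
grip_width: 0.0006
grasp_force: 0.0
```

```bash
python3 - <<'E'
from h import *
s=robot.get_state();print(s["time"],s["ee_pos"],s["grip_width"],s["contact_force"])
a=np.radians(-9.68);c=np.array([.5036,-.1708]);Rm=np.array([[np.cos(a),-np.sin(a)],[np.sin(a),np.cos(a)]])
T=lambda x,y,z:np.r_[c+Rm@[x,y],z]
d=cam("wrist");g=d["image"].astype(int).sum(2)//3
P=proj(d,[T(.08,0,.101)])[0];print(P);x=int(round(P[0]));print([(r,g[r,x]) for r in range(int(P[1])-25,int(P[1])+20,2)])
r=int(P[1])+2;print([(q,g[r,q]) for q in range(x-16,x+17,2)])
move_to(T(.105,0,.056),np.radians(170.32))
E
```

```text
21.8667 [ 0.60415726 -0.19035599  0.1689284 ] 0.0005746576853063879 [-0.38904806  1.04096572  0.80846594]
[257.48925036 174.9878145 ]
[(149, np.int64(205)), (151, np.int64(112)), (153, np.int64(114)), (155, np.int64(115)), (157, np.int64(116)), (159, np.int64(114)), (161, np.int64(114)), (163, np.int64(117)), (165, np.int64(9)), (167, np.int64(16)), (169, np.int64(16)), (171, np.int64(46)), (173, np.int64(44)), (175, np.int64(47)), (177, np.int64(52)), (179, np.int64(53)), (181, np.int64(57)), (183, np.int64(63)), (185, np.int64(66)), (187, np.int64(177)), (189, np.int64(159)), (191, np.int64(146)), (193, np.int64(145))]
[(241, np.int64(218)), (243, np.int64(172)), (245, np.int64(213)), (247, np.int64(173)), (249, np.int64(36)), (251, np.int64(49)), (253, np.int64(52)), (255, np.int64(49)), (257, np.int64(49)), (259, np.int64(48)), (261, np.int64(46)), (263, np.int64(37)), (265, np.int64(150)), (267, np.int64(209)), (269, np.int64(209)), (271, np.int64(217)), (273, np.int64(77))]
shift [-0.1   0.08  3.77]
turn [ 0.01 -0.03  0.1 ]
```

Emit:
carry_out:
  commands:
    - [[-0.2, 0.05, 0.5], [0, 0, 0.1], 0]
    - [[0, 0, 0.9], [0, 0, 0], 0]
    - [[0, 0, 0.9], [0, 0, 0], 0]
    - [[0, 0, 0.8], [0, 0, 0], 0]
    - [[0, 0, 0.3], [0, 0, 0], 0]

```text
time: 22.33
ee_pos: [0.6087, -0.1893, 0.064]
tcp_rot: [3.14, -0.006, 2.963]
contact_force: [0.3, -0.5, -1.0]
grip_width: 0.0003
grasp_force: 0.0
```

Emit:
carry_out:
  commands:
    - [[0, 0, 0.2], [0, 0, 0], 0]
    - [[0, 0, 0.15], [0, 0, 0], 0]
    - [[0, 0, 0], [0, 0, 0], 0]
    - [[0, 0, 0], [0, 0, 0], 0]

```text
time: 22.67
ee_pos: [0.6114, -0.1903, 0.059]
tcp_rot: [-3.141, 0.001, 2.965]
contact_force: [-0.3, -0.1, -0.3]
grip_width: 0.0002
grasp_force: 0.0
```

Emit:
carry_out:
  commands:
    - [[0.2, 0, 0], [0, 0, 0], 0]
    - [[0.2, 0, 0], [0, 0, 0], 0]
    - [[0.2, 0, 0], [0, 0, 0], 0]
    - [[0.2, 0, 0], [0, 0, 0], 0]
    - [[0.2, 0, 0], [0, 0, 0], 0]

```text
time: 23.08
ee_pos: [0.5811, -0.1849, 0.0586]
tcp_rot: [-3.141, 0.001, 2.965]
contact_force: [2.3, -1.0, 2.6]
grip_width: 0.0008
grasp_force: 1.3
```

Emit:
carry_out:
  commands:
    - [[0.1, 0, 0], [0, 0, 0], 0]
    - [[0.1, 0, 0], [0, 0, 0], 0]
    - [[0.1, 0, 0], [0, 0, 0], 0]
    - [[0, 0, 0], [0, 0, 0], 0]

```text
time: 23.42
ee_pos: [0.5719, -0.1831, 0.0579]
tcp_rot: [3.141, -0.001, 2.965]
contact_force: [0.0, -0.7, 0.8]
grip_width: 0.0003
grasp_force: 0.2
```

Emit:
carry_out:
  commands:
    - [[0.05, 0, 0], [0, 0, 0], 0]
    - [[0.05, 0, 0], [0, 0, 0], 0]
    - [[0, 0, 0], [0, 0, 0], 0]

```text
time: 23.67
ee_pos: [0.5708, -0.1829, 0.0581]
tcp_rot: [-3.141, 0.003, 2.965]
contact_force: [8.3, -1.0, -2.8]
grip_width: 0.0006
grasp_force: 4.0
```

Emit:
carry_out:
  commands:
    - [[0.05, 0, 0], [0, 0, 0], 0]
    - [[0, 0, 0], [0, 0, 0], 0]

```text
time: 23.83
ee_pos: [0.5706, -0.1829, 0.0583]
tcp_rot: [-3.141, 0.006, 2.965]
contact_force: [14.6, -1.6, -7.7]
grip_width: 0.0004
grasp_force: 7.3
```

Emit:
carry_out:
  commands:
    - [[-0.3, 0, 0], [0, 0, 0], 0]
    - [[-0.3, 0, 0], [0, 0, 0], 0]
    - [[0, 0, -0.3], [0, 0, 0], 0]
    - [[0, 0, -0.9], [0, 0, 0], 0]
    - [[0, 0, -0.9], [0, 0, 0], 0]

```text
time: 24.25
ee_pos: [0.5844, -0.1851, 0.121]
tcp_rot: [3.141, -0.004, 2.965]
contact_force: [-0.2, -0.3, -0.6]
grip_width: 0.0002
grasp_force: 0.0
```

Emit:
carry_out:
  commands:
    - [[0, 0, -0.9], [0, 0, 0], 0]
    - [[0, 0, -0.9], [0, 0, 0], 0]
    - [[0, 0, 0], [0, 0, 0], 0]
    - [[0, 0, 0], [0, 0, 0], 0]

```text
time: 24.58
ee_pos: [0.5858, -0.1857, 0.1765]
tcp_rot: [-3.141, 0.002, 2.965]
contact_force: [-0.0, 0.3, 0.1]
grip_width: 0.0006
grasp_force: 0.0
```

```bash
python3 - <<'E'
from h import *
s=robot.get_state();print(s["time"],s["ee_pos"],s["contact_force"])
a=np.radians(-9.68);c=np.array([.5036,-.1708]);Rm=np.array([[np.cos(a),-np.sin(a)],[np.sin(a),np.cos(a)]])
T=lambda x,y,z:np.r_[c+Rm@[x,y],z]
d=cam("wrist");im=d["image"];g=im.max(2)
x0,y0=proj(d,[T(.05,0,.101)])[0];r=30
sub=(g[int(y0)-r:int(y0)+r,int(x0)-r:int(x0)+r]<75).astype(np.uint8)
L=lambda p,z:((cast(d,[p],z)[0,:2]-c)@Rm*1000).round(1)
for k in cv2.findContours(sub,cv2.RETR_EXTERNAL,cv2.CHAIN_APPROX_NONE)[0]:
    if cv2.contourArea(k)>60:
        X,Y,W,H=cv2.boundingRect(k);X+=int(x0)-r;Y+=int(y0)-r;print(X,Y,W,H,"knob axis from near edge",L((X+W/2,Y+H-W/2),.101),"expected px",x0.round(1),y0.round(1))
# plate corners
m=cv2.inRange(cv2.cvtColor(im,cv2.COLOR_BGR2HSV),(0,0,150),(180,16,255))
for x,y in((-.035,.06),(-.035,-.06)):
    px=proj(d,[T(x,y,.072)])[0].round().astype(int);print("pin",px,g[px[1]-16:px[1]+17:2,px[0]],g[px[1],px[0]-16:px[0]+17:2])
E
```

```text
24.5833 [ 0.58582241 -0.18566356  0.17650832] [-0.03631059  0.25119663  0.07061939]
246 148 17 21 knob axis from near edge [48.4 -1.2] expected px 255.7 162.1
pin [314  73] [151 153 156  97 130 131 124 123 118 117 113 108  86 149 157 152 154] [156 147  98  71 102 122 121 121 118 117 116 173 245 242 242 245 179]
pin [196  74] [244 241 252 150 101 133 213 210 199 210 232 113 125 250 246 240 239] [240 240 241 222 106 194 203 209 199 209 144  81  99 192 131 154 152]
```

The knob is back at its home measurement (48.4 mm, against 48.6 at the start). Both pins show inside the plate's openings, and the tool is clear.

```bash
python3 -c "
from rig import robot
print(robot.close_job())"
```

```text
the job is handed in; nothing more can be done
None
```

I handed the job in at about 24.6 s: by my own measurements the plate is seated flush over both pins, the clamp is pushed home and the tool is clear, but the hand-in call gave no verdict.

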